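# Set the inspection camera over the open module

### The job

Line the inspection camera up over the middle of the module whose cover stands open: swing the clamp knob under the shelf loose, slide the camera carriage along the shelf, and clamp the knob fully tight again. Do not push on the camera itself, and leave the modules and the other things on the bench where they are.

Things in the scene. Friction and masses are not known exactly. Their poses are not given: they have to be found in the camera images.
- clamp_knob (a joint): angle of the clamp knob under the shelf (vertical axis), rad: 0 = loose stop, 1.2 = tight stop; grows counter-clockwise seen from above. Seen from the robot its handle points out of the shelf's front edge: at 0 it leans 0.6 rad to the left of straight out, at 1.2 0.6 rad to the right. Starts tight, above 1.0; bites from about 0.4. Pushed 100 mm from its axis it takes 2 N when free, 3.5 N near tight
- knob_hub (a point): point on the knob's turning axis at mid-height of its handle, 164 mm above the bench, 26 mm behind the shelf's front edge. The knob hangs under the camera carriage, below the shelf: black hub 44 mm across with one level steel bar handle, 14 mm thick, ending in a black ball 25 mm across. The point turns with the knob: its -x axis runs along the handle to the ball
- handle_ball (a point): centre of the ball on the handle's end, 130 mm from the knob's axis, 164 mm above the bench (shelf underside at 188 mm, top at 200 mm). At both ends of the swing it stands 81 mm out from the shelf's front edge, so ball and outer handle can be pushed sideways from above, in front of the shelf. The handle stays where it is left
- carriage (a joint): place of the camera carriage along the shelf, m: 0 = middle, grows to the left seen from the robot (shelf's +y), limits -0.27 and 0.27. Clamped it holds against about 30 N; loose it takes 7 to 8 N to push and stops as soon as the push ends; a handle pushed askew, not square to its bar, can drag the loose carriage along
- block (a point): centre of the carriage's dark steel block on the shelf: 50 mm across the shelf (x), 60 mm along it (y), 46 mm high, from 201 to 247 mm above the bench (screw heads to 251 mm); pushed on its left or right face. Site axes: y along the shelf to the left, x away from the robot. A 20 mm square arm leaves its far face at 226 mm height and carries the camera
- lens (a point): centre of the lens at the camera's lower end, 160 mm above the bench, looking down, 125 mm behind the knob's axis, beyond the shelf. Ring light 62 mm across; housing 46 x 46 mm up to 271 mm height. Same axes as block. Lens, block centre and knob axis share the same place along the shelf
- camera: the inspection camera on its arm, not to be pushed on; origin on its upright axis at 200 mm above the bench
- shelf: slotted aluminium shelf, 744 mm long (y), 96 mm deep (x), plate 12 mm thick, top at 200 mm, open beneath. Origin on the bench under the middle of the slot: front edge at x = -26 mm, rear edge at +70 mm, end panels at y = +-362 mm, flat feet out to +-405 mm. Axes: x away from the robot, y along the shelf to the left
- module_open: the module with its cover open: aluminium chassis 110 mm (x, across the shelf) x 70 mm (y) x 32 mm high, orange far end, green board inside, its sheet cover standing up at the edge next to the shelf to about 140 mm height. Loose, about 0.4 kg; one of three modules in a row along the shelf's far side. Origin at the centre of its underside
- module_open_mid (a point): middle of the open module's board, straight above the centre of its underside, 14 mm above the bench
- module_shut_a: a like module with its cover shut, 110 x 70 x 32 mm, loose; origin at the centre of its underside
- module_shut_b: another shut module of the same size, loose; origin at the centre of its underside. Which of the three modules stands where in the row changes
- code_reader: hand-held code reader in its stand, dark, about 210 mm high, foot 90 mm across, loose; origin under its foot
- label_stack: stack of blank labels, 100 x 60 x 48 mm, loose; origin at the centre of its underside
- power_driver: power screwdriver lying on the bench, green and black, 250 mm long, 39 mm high, loose; origin under its middle, bit to its +x

How it is judged:
On the way, in this order (a step that is already met when the one before it is completed fails the run):
1. the clamp knob is swung loose (below 0.3 rad) (value of joint clamp_knob below 0.3 rad), for 0.1 s.
2. with the knob loose, the lens is brought over the middle of the open module, within 10 mm along the shelf (value of joint clamp_knob below 0.4 rad and y of module_open_mid in the frame of lens between -0.01 and 0.01 m), for 0.2 s.
At the end, for the whole second after the job is handed in: The lens stands over the middle of the open module, within 8 mm along the shelf, at rest, and the clamp knob is tight again (beyond 1.0 of 1.2 rad) (value of joint clamp_knob above 1 rad and y of module_open_mid in the frame of lens between -0.008 and 0.008 m and linear speed of camera below 0.01 m/s); the robot touches nothing.
It fails at once if the camera itself is pushed (more than 2 N) (contact force between camera and the fingers above 2 N or contact force between camera and the arm above 2 N).
It fails at once if a module is displaced by more than 15 mm (distance of any of module_open, module_shut_a, module_shut_b from where it was at the start of the episode above 0.015 m).
It fails at once if the code reader, the labels or the power driver is displaced by more than 30 mm (distance of any of code_reader, label_stack, power_driver from where it was at the start of the episode above 0.03 m).
It also fails if it takes over 64 s, if anything falls off the work surface, if the arm or the gripper's body presses on something with over 40 N, if the wrist force passes 120 N, or if a joint passes its speed limit or range.

### The arm

A 6-joint arm with a two-finger parallel gripper is mounted at the origin on the work surface. World frame = base frame: x ahead of the robot, y to its left, z up, the work surface at z = 0. Lengths are in m, angles in rad, forces in N, time in s.
With the tool pointing down it reaches from about 0.25 to 0.775 m from the base axis. Payload 4 kg.
Tool frame: the origin (TCP) lies between the finger pads; the fingertips stand 14 mm ahead of it and the grasp point (between the pads) lies 5 mm behind it (tip_reach is the distance from the TCP to the fingertips, in m); z points along the fingers, y is the line along which they close (so a half turn about z gives the same grasp; the last joint's range is limited). The gripper opens to 94 mm and grips with 3 to 60 N. Pads are 16 mm wide; open, the fingers measure 119 mm over their backs; the gripper's body (75 mm by 177 mm) begins 78 mm behind the grasp point.
Start: joints at [1.034, 0.087, 1.371, -0, 1.684, -0.103], TCP at [0.231, 0.499, 0.22] pointing down, gripper open.
Joint ranges: [-3.1, 3.1], [-0.76, 2.03], [0.27, 2.55], [-1.08, 4.22], [0.17, 2.65], [-2.57, 2.57]. Speed limits (rad/s): [2.79, 2.79, 3.14, 3.14, 3.14, 3.14].

### API

Orientations are given as [roll, pitch, yaw] about the fixed x, y, z axes, in that order (R = Rz(yaw) Ry(pitch) Rx(roll)).
In Python, from bench import * gives the robot as it stands. The module is installed in compiled form; this text tells all that it offers.
- The arm moves only by the tool servo_tool, never from a script. Its argument "targets" is a list of rows, each a list of 4 numbers: the shift along the tool's x, y, z in cm, then the turn about the tool's z in degrees. A call has 1 to 8 rows; each row is the pose to reach, as a shift and turn from the pose commanded when the call began, along the tool's axes at that moment; what a row does not reach only later rows make up. A row lasts 1/8 s, in which the tool goes at most 62.5 mm and 10.7 degrees, less where a joint would pass 70% of its speed; a pose out of reach is approached as far as the arm can. A call with a gripper value outside its range is refused whole. "claw" is the closure in counts, from 0 (fully open) to 255 (shut), set as the call begins (left out, the last holds). The fingers move at their own pace and stop on an object; the grip force is fixed at half the most. Time passes only in rows, so rows that repeat a pose let the fingers close. It gives the time, the measured TCP pose, the force, the opening and the grip force at its end, in the units of the state.
- get_obs(): the state, without advancing time (a new reading comes with each control period).
- snapshot(name): name is "scene" or "top" or "wrist"; returns the picture (480x640x3 uint8, blue, green, red); there is no depth.
- camera_model(name): a dict with "camera_matrix" (3x3 intrinsics, pixels), "camera_from_world" (4x4, takes a point from world to camera coordinates). Camera axes: x right, y up, looking along -z (the intrinsics and any distortion apply to the point x, -y, -z); pixel columns grow to the right and rows downward; lengths in m; the calibration is good to about 2 mm. A picture is of the moment at which its call begins: read the wrist's pose just before it. camera_model takes no time and is no camera call; for the wrist camera it gives the pose at the moment of the call.
- close_job(): hands the job in; it is judged then, once.
The state is a dict: "time": time; "joint_positions": joint angles; "qvel": joint speeds; "joint_torque": joint torques, N m; "tool_pos": TCP position; "ee_rot": TCP orientation; "wrist_force": force on the tool from outside, world axes, zero at the start; "wrist_torque": the same for the moment, N m; "width": finger opening in m; "finger_force": force on a finger pad.
Only numpy, scipy, OpenCV 4.12 (cv2) and the standard library are available. Lean on these libraries where they do the work, as an engineer would, in place of code of your own. Each camera call takes 0.05 s, during which the arm holds its last target. There are 200 camera calls.

## Working session

There is one attempt and no reset: what is moved stays moved. The work goes in short steps, Python scripts to look and compute and a tool call to move; the robot and the scene stay as the last step left them, time stands still between calls to the robot, and variables do not carry over. Pictures are saved under pics/ and viewed, at most 12 in all, crops included, and the job is handed in when it is done.

Besides the shell and the picture viewer there is one more tool, called in YAML: its name, and indented under it one key for each argument. servo_tool: Moves the arm, as the interface text tells. Its arguments: {"type":"object","properties":{"targets":{"type":"array"},"claw":{"type":"number"}},"required":["targets"]}

```bash
mkdir -p pics
python3 - <<'E'
from bench import *
import cv2
for n in("scene","top"):
    cv2.imwrite(f"pics/{n}0.png",snapshot(n)); m=camera_model(n); print(n,m)
o=get_obs(); print(o)
E
```

```text
scene {'camera_matrix': array([[458.95081381,   0.        , 317.02376279],
       [  0.        , 458.95081381, 240.04215955],
       [  0.        ,   0.        ,   1.        ]]), 'camera_from_world': array([[-0.88017318,  0.47458603, -0.00795468,  0.40502043],
       [-0.28243181, -0.51018519,  0.81236897,  0.10013724],
       [ 0.3814806 ,  0.71727203,  0.58308951, -1.57702773],
       [ 0.        ,  0.        ,  0.        ,  1.        ]])}
top {'camera_matrix': array([[582.92160935,   0.        , 308.36497224],
       [  0.        , 582.92160935, 242.33891791],
       [  0.        ,   0.        ,   1.        ]]), 'camera_from_world': array([[ 0.02883538, -0.99949473,  0.01337198,  0.10859557],
       [ 0.99693789,  0.02972924,  0.07232577, -0.56342255],
       [-0.07268676,  0.0112455 ,  0.99729142, -1.85074371],
       [ 0.        ,  0.        ,  0.        ,  1.        ]])}
{'time': 0.1, 'joint_positions': array([ 1.03387636e+00,  8.78969227e-02,  1.37208334e+00, -5.17277363e-06,
        1.68358868e+00, -1.03096164e-01]), 'qvel': array([-0.0005805 , -0.00156794, -0.00315872,  0.0013691 , -0.00155778,
       -0.00099156]), 'joint_torque': array([ 2.84660717e-03, -3.41252267e+01, -3.03301120e+01,  7.20658712e-02,
        3.04095203e-02, -1.07185326e-04]), 'tool_pos': array([0.23095757, 0.49865391, 0.21842257]), 'ee_rot': array([-3.13962633e+00, -1.98273161e-04,  2.70776807e+00]), 'wrist_force': array([-0.10604317,  0.05932556, -0.56602331]), 'wrist_torque': array([0.04355959, 0.04450153, 0.06267978]), 'finger_force': 0.0, 'width': 0.09418165625580878}
```

View pics/scene0.png

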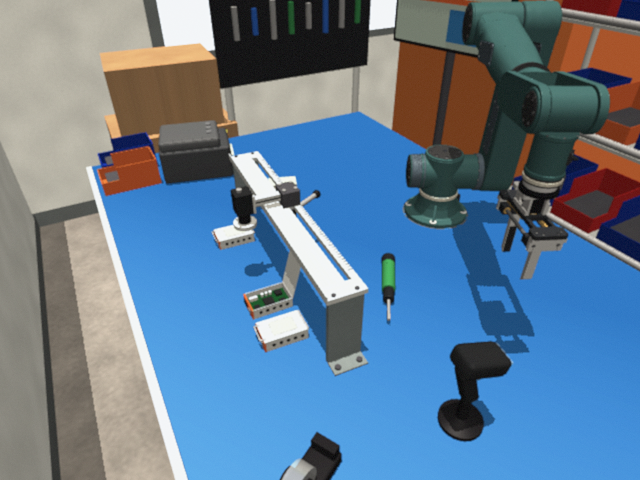

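View pics/top0.png

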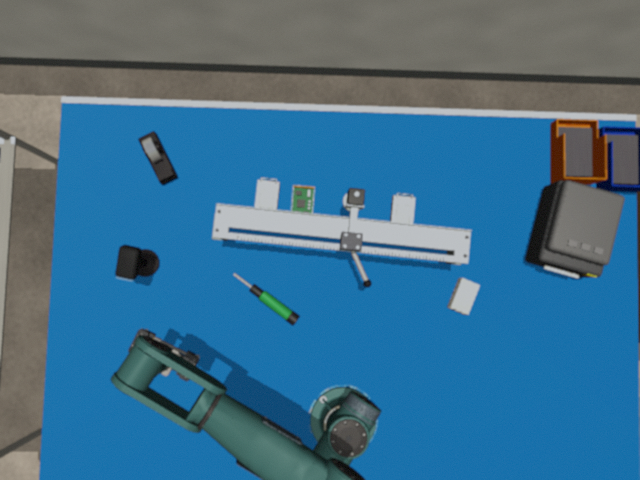

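The scene view shows the shelf with the camera near its far end. The top view shows the shelf corners near (217,203), (471,229) and (213,239), the block at (351,242), the ball at (367,283) and the open module at (303,199). I'll enlarge the top view.

Run:
```python
import cv2
i=cv2.imread("pics/top0.png")[165:325,200:490]
cv2.imwrite("pics/crop.png",cv2.resize(i,None,fx=2.75,fy=2.75,interpolation=cv2.INTER_CUBIC))
```

```text
(no output)
```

View pics/crop.png

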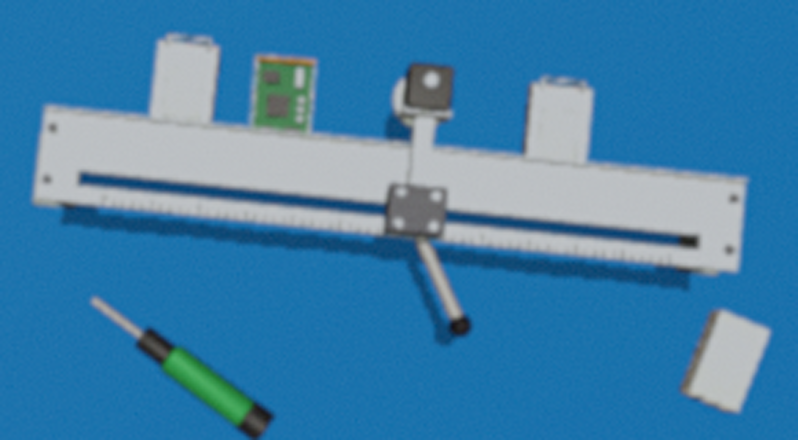

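```bash
cat > h.py <<'E'
from bench import *
import numpy as np, cv2
def ray(name,px,z,m=None):
    m=m or camera_model(name); K=m["camera_matrix"]; T=m["camera_from_world"]; R=T[:3,:3]; c=-R.T@T[:3,3]
    d=np.linalg.inv(K)@[px[0],px[1],1]; d=R.T@(d*[1,-1,-1])
    return c+d*(z-c[2])/d[2]
E
python3 - <<'E'
from h import *
np.set_printoptions(precision=4,suppress=True)
P=lambda u,v,z: ray("top",(u/2.75+200,v/2.75+165),z)
C=np.array([P(45,105,.2),P(747,179,.2),P(738,272,.2),P(34,205,.2)])[:,:2]
print(C, np.linalg.norm(C-np.roll(C,-1,0),axis=1))
ey=(C[0]-C[1])+(C[3]-C[2]); ey/=np.linalg.norm(ey); ex=np.array([ey[1],-ey[0]])
O=C.mean(0)-ex*.022; print("origin",O,"yaw",np.arctan2(ex[1],ex[0]),ey,ex)
S=lambda p:np.array([(p[:2]-O)@ex,(p[:2]-O)@ey])
for n,u,v,z in [("b",389,184,.247),("b",447,188,.247),("b",443,237,.247),("b",386,233,.247),("ball",460,325,.164),("mf",256,56,.032),("mf",317,60,.032),("mn",251,130,.032),("mn",312,134,.032),("cam",430,87,.271),
 ("drv",95,300,.02),("drv",265,425,.02),("lab",723,310,.048),("lab",683,390,.048)]:
    p=P(u,v,z); print(n,p,"shelf",S(p))
np.savez("s.npz",O=O,ex=ex,ey=ey)
E
```

```text
[[ 0.6529  0.3977]
 [ 0.5968 -0.3475]
 [ 0.498  -0.3388]
 [ 0.5467  0.405 ]] [0.7473 0.0992 0.7453 0.1065]
origin [0.5517 0.0307] yaw -0.07030124338599653 [0.0702 0.9975] [ 0.9975 -0.0702]
b [0.5757 0.0351 0.247 ] shelf [0.0237 0.0061]
b [ 0.5734 -0.0246  0.247 ] shelf [ 0.0256 -0.0536]
b [ 0.5229 -0.0216  0.247 ] shelf [-0.025  -0.0542]
b [0.5253 0.0369 0.247 ] shelf [-0.0268  0.0044]
ball [ 0.4339 -0.0505  0.164 ] shelf [-0.1117 -0.0892]
mf [0.7409 0.1795 0.032 ] shelf [0.1783 0.1618]
mf [0.7384 0.1082 0.032 ] shelf [0.1808 0.0905]
mn [0.6538 0.1826 0.032 ] shelf [0.0913 0.1588]
mn [0.6513 0.1116 0.032 ] shelf [0.0937 0.0877]
cam [ 0.6737 -0.0025  0.271 ] shelf [ 0.1241 -0.0245]
drv [0.4514 0.3576 0.02  ] shelf [-0.1229  0.319 ]
drv [0.313  0.1561 0.02  ] shelf [-0.2468  0.1084]
lab [ 0.4605 -0.3656  0.048 ] shelf [-0.0631 -0.4017]
lab [ 0.3678 -0.3206  0.048 ] shelf [-0.1587 -0.3633]
```

```bash
cat >> h.py <<'E'
s=np.load("s.npz"); O,ex,ey=s["O"],s["ex"],s["ey"]
def W(x,y): return O+ex*x+ey*y
def shelf(p): p=np.asarray(p)[:2]-O; return np.array([p@ex,p@ey])
def arc(c,phi,r=.103):  # TCP on handle; phi>0 leans left
    d=-np.cos(phi)*ex+np.sin(phi)*ey
    return W(0,c)+r*d, np.arctan2(d[1],d[0])
def rel(xy,z,yaw,o=None):
    o=o or get_obs(); y0=o["ee_rot"][2]; R=np.array([[np.cos(y0),np.sin(y0),0],[np.sin(y0),-np.cos(y0),0],[0,0,-1]])
    d=R.T@(np.r_[xy,z]-o["tool_pos"])*100
    t=-np.degrees((yaw-y0+np.pi)%(2*np.pi)-np.pi)
    return np.round(np.r_[d,t],1).tolist()
E
python3 - <<'E'
from h import *
p,y=arc(-.0245,-.52); print(p,y,rel(p,.29,y))
E
```

```text
[ 0.45717161 -0.03855016] -2.69189389697579 [-43.1, -39.2, -7.2, -50.6]
```

servo_tool:
  targets:
    - [0,0,-6,0]
    - [-6,-5,-7.2,-7]
    - [-12,-11,-7.2,-14]
    - [-18,-16,-7.2,-21]
    - [-24,-22,-7.2,-28]
    - [-30,-27,-7.2,-35]
    - [-36,-33,-7.2,-42]
    - [-43.1,-39.2,-7.2,-50.6]
  claw: 140

```text
time: 1.1
tool_pos: [0.3991, 0.1002, 0.2911]
ee_rot: [3.141, 0.0, -2.701]
wrist_force: [0.7, 0.2, 1.0]
width: 0.0422
finger_force: 0.0
```

servo_tool:
  targets:
    - [0,0,0,0]
    - [0,0,0,0]
    - [0,0,0,0]

```text
time: 1.48
tool_pos: [0.3985, 0.1035, 0.2914]
ee_rot: [3.141, -0.0, -2.703]
wrist_force: [0.4, 0.4, -0.4]
width: 0.0423
finger_force: 0.0
```

Run:
```python
from h import *
o=get_obs(); m=camera_model("wrist")
cv2.imwrite("pics/w1.png",snapshot("wrist")); np.save("w1.npy",m,allow_pickle=True)
print(o["time"],o["tool_pos"],o["ee_rot"],o["width"],o["wrist_force"])
p,y=arc(-.0245,-.52); print(rel(p,.29,y,o))
```

```text
1.475 [0.39847817 0.1034706  0.29136425] [ 3.14111107e+00 -9.97465760e-06 -2.70325614e+00] 0.04232739354033733 [ 0.44368735  0.44964056 -0.40283314]
[0.7, -15.4, 0.1, -0.7]
```

View pics/w1.png

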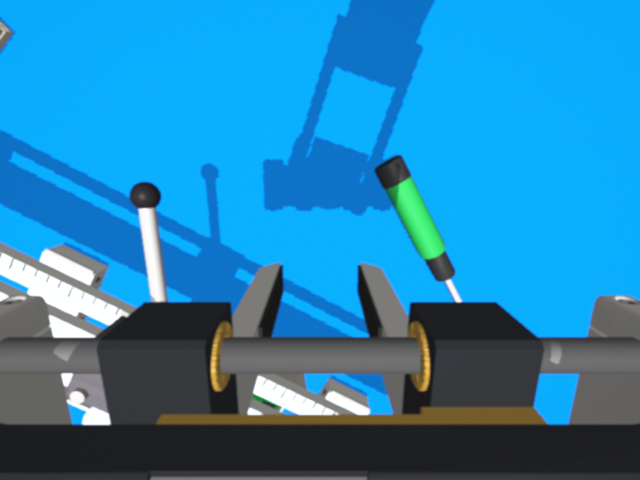

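The wrist view shows the ball at (145,196) and the bar running to (158,300). The move stopped 15 cm short, so I'll check the ball from this picture.

Run:
```python
from h import *
b=ray("wrist",(145,196),.164); q=ray("wrist",(158,300),.164)
print(b,shelf(b),q,shelf(q)); e=shelf(q)-shelf(b); print(np.arctan2(e[1],e[0]))
```

```text
[ 0.43328301 -0.0490999   0.164     ] [-0.11247392 -0.08788035] [ 0.523122   -0.00692231  0.164     ] [-0.02581953 -0.03949635]
0.5092358875232481
```

servo_tool:
  targets:
    - [0.3,-3,0,0]
    - [0.5,-6,0,0]
    - [0.7,-9,0,0]
    - [0.7,-12,0,0]
    - [0.7,-15.4,0,-0.7]
    - [0.7,-15.4,0,-0.7]
    - [0.7,-15.4,0,-0.7]

```text
time: 2.4
tool_pos: [0.4575, -0.039, 0.2914]
ee_rot: [3.141, 0.0, -2.691]
wrist_force: [-0.7, -0.4, 0.1]
width: 0.0423
finger_force: 0.0
```

Run:
```python
from h import *
o=get_obs(); cv2.imwrite("pics/w2.png",snapshot("wrist"))
p,y=arc(-.0245,-.52); print(o["tool_pos"],o["ee_rot"],rel(p,.29,y,o))
```

```text
[ 0.45748695 -0.03897791  0.29141864] [ 3.14081027e+00  7.70519167e-05 -2.69145952e+00] [0.0, 0.1, 0.1, 0.0]
```

View pics/w2.png

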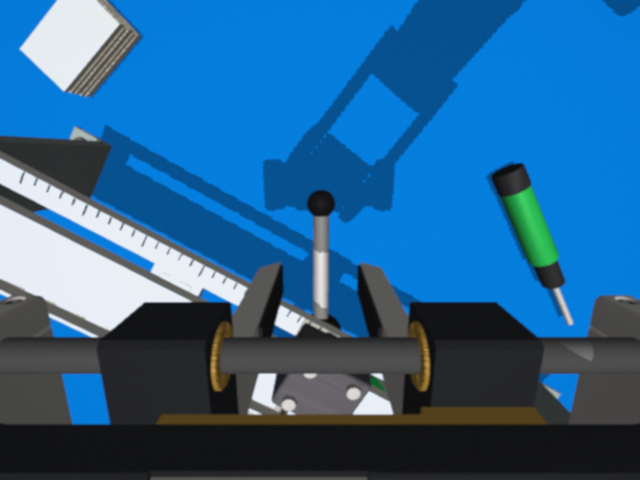

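The handle lies between the fingers, ball at (320,203), and it agrees with my model. I'll descend and compute the arc rows.

servo_tool:
  targets:
    - [0,0.1,3,0]
    - [0,0.1,6,0]
    - [0,0.1,9,0]
    - [0,0.1,12,0]
    - [0,0.1,12.5,0]
    - [0,0.1,12.5,0]

```text
time: 3.2
tool_pos: [0.4574, -0.0388, 0.1672]
ee_rot: [-3.141, 0.001, -2.692]
wrist_force: [0.2, 0.8, 1.0]
width: 0.0423
finger_force: 0.0
```

```bash
cat >> h.py <<'E'
def sweep(c,hs,off,z=.166,r=.103):
    o=get_obs(); print(o["time"],o["tool_pos"],o["wrist_force"])
    for h in hs:
        p,y=arc(c,h,r); t=np.sin(h)*ex+np.cos(h)*ey
        print(round(float(h),2),rel(p+off*t,z,y,o))
E
python3 - <<'E'
from h import *
sweep(-.0245,np.linspace(-.52,.5,15),.014)
E
```

```text
3.2 [ 0.45740399 -0.03878907  0.16718797] [0.1641408  0.81892591 1.03928137]
-0.52 [0.0, 1.4, 0.1, -0.0]
-0.45 [-0.1, 2.2, 0.1, 4.2]
-0.37 [-0.3, 2.9, 0.1, 8.3]
-0.3 [-0.5, 3.6, 0.1, 12.5]
-0.23 [-0.8, 4.3, 0.1, 16.7]
-0.16 [-1.2, 5.0, 0.1, 20.9]
-0.08 [-1.6, 5.7, 0.1, 25.0]
-0.01 [-2.0, 6.3, 0.1, 29.2]
0.06 [-2.5, 6.9, 0.1, 33.4]
0.14 [-3.0, 7.4, 0.1, 37.6]
0.21 [-3.5, 7.9, 0.1, 41.7]
0.28 [-4.1, 8.4, 0.1, 45.9]
0.35 [-4.8, 8.8, 0.1, 50.1]
0.43 [-5.4, 9.2, 0.1, 54.3]
0.5 [-6.1, 9.5, 0.1, 58.4]
```

servo_tool:
  targets:
    - [0,0.7,0.1,0]
    - [0,1.4,0.1,0]
    - [-0.1,2.2,0.1,4.2]
    - [-0.3,2.9,0.1,8.3]
    - [-0.5,3.6,0.1,12.5]
    - [-0.8,4.3,0.1,16.7]
    - [-1.2,5,0.1,20.9]
    - [-1.6,5.7,0.1,25]

```text
time: 4.2
tool_pos: [0.4469, 0.0188, 0.1663]
ee_rot: [-3.14, 0.001, -3.132]
wrist_force: [-0.7, -1.2, 1.0]
width: 0.0423
finger_force: 0.8
```

Run:
```python
from h import *
sweep(-.0245,np.r_[np.linspace(-.08,.5,9)[1:]],.014); print(get_obs()["joint_positions"])
```

```text
4.2 [0.446945   0.01883422 0.16631669] [-0.71481682 -1.24080309  0.95367863]
-0.01 [-0.1, 0.8, 0.0, 4.1]
0.06 [-0.3, 1.5, 0.0, 8.3]
0.14 [-0.5, 2.2, 0.0, 12.5]
0.21 [-0.8, 2.9, 0.0, 16.6]
0.28 [-1.2, 3.6, 0.0, 20.8]
0.35 [-1.5, 4.2, 0.0, 24.9]
0.43 [-2.0, 4.9, 0.0, 29.1]
0.5 [-2.4, 5.5, 0.0, 33.2]
[-8.38088706e-02 -1.28460672e-01  1.68776377e+00 -1.24107352e-03
  1.58111427e+00 -1.66420335e+00]
```

servo_tool:
  targets:
    - [-0.1,0.8,0,4.1]
    - [-0.3,1.5,0,8.3]
    - [-0.5,2.2,0,12.5]
    - [-0.8,2.9,0,16.6]
    - [-1.2,3.6,0,20.8]
    - [-1.5,4.2,0,24.9]
    - [-2,4.9,0,29.1]
    - [-2.4,5.5,0,33.2]

```text
time: 5.2
tool_pos: [0.4706, 0.0739, 0.1663]
ee_rot: [-3.141, 0.002, 2.572]
wrist_force: [0.6, -3.2, 0.6]
width: 0.0422
finger_force: 0.9
```

Run:
```python
from h import *
o=get_obs(); cv2.imwrite("pics/w3.png",snapshot("wrist"));print(o["tool_pos"],o["ee_rot"],o["wrist_force"],shelf(o["tool_pos"]))
```

```text
[0.47059818 0.07391431 0.16630511] [-3.14100020e+00  2.23036956e-03  2.57186130e+00] [ 0.62471168 -3.23403459  0.60478203] [-0.08389185  0.03745115]
```

View pics/w3.png

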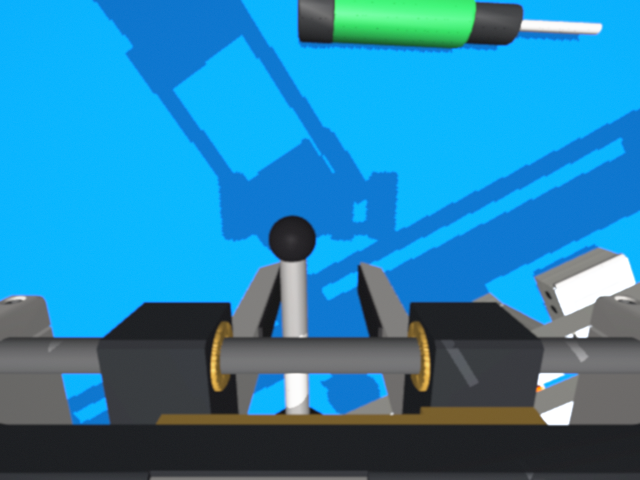

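The ball is at (292,238) and the bar rests against the left finger, so the knob is swung loose. I'll check the angle and the carriage, then back off and lift.

Run:
```python
from h import *
b=shelf(ray("wrist",(292,238),.164)); q=shelf(ray("wrist",(296,400),.164)); e=q-b
print(b,q,"lean left",-np.arctan2(e[1],e[0]),np.arcsin((b[1]+.0245)/.13))
```

```text
[-0.11507032  0.038766  ] [-0.02770386 -0.00844144] lean left 0.4953950920751412 0.5082641206731362
```

servo_tool:
  targets:
    - [0,-0.7,0,0]
    - [0,-1.2,0,0]
    - [0,-1.2,-3,0]
    - [0,-1.2,-6,0]
    - [0,-1.2,-9,0]
    - [0,-1.2,-12.5,0]
    - [0,-1.2,-12.5,0]

```text
time: 6.12
tool_pos: [0.4648, 0.0637, 0.2937]
ee_rot: [3.138, 0.006, 2.574]
wrist_force: [-0.1, 0.1, -0.6]
width: 0.042
finger_force: 0.0
```

Run:
```python
from h import *
o=get_obs(); y=np.arctan2(-ex[1],-ex[0])
i=snapshot("top"); cv2.imwrite("pics/t2.png",cv2.resize(i[165:325,200:490],None,fx=2.75,fy=2.75,interpolation=cv2.INTER_CUBIC))
print(o["tool_pos"],rel(W(0,-.0245),.29,y,o))
```

```text
[0.46477604 0.06371646 0.29373134] [-10.3, -0.3, 0.4, -28.5]
```

servo_tool:
  targets:
    - [-1.5,0,0,-4]
    - [-3,-0.1,0.2,-8]
    - [-4.5,-0.1,0.4,-12]
    - [-6,-0.2,0.4,-17]
    - [-8,-0.2,0.4,-22]
    - [-9.5,-0.3,0.4,-28.5]
    - [-10.3,-0.3,0.4,-28.5]
    - [-10.3,-0.3,0.4,-28.5]
  claw: 0

```text
time: 7.18
tool_pos: [0.5487, 0.006, 0.2849]
ee_rot: [3.141, -0.003, 3.07]
wrist_force: [0.7, -0.5, -0.9]
width: 0.0942
finger_force: 0.0
```

Run:
```python
from h import *
o=get_obs(); y=np.arctan2(-ex[1],-ex[0]); cv2.imwrite("pics/w4.png",snapshot("wrist"))
print(o["tool_pos"],o["ee_rot"],o["width"],rel(W(0,-.0245),.226,y,o))
```

```text
[0.54870328 0.0059839  0.28492715] [ 3.14133081e+00 -2.69430760e-03  3.06978988e+00] 0.09419160125472902 [-0.1, 0.0, 5.9, -0.1]
```

View pics/w4.png

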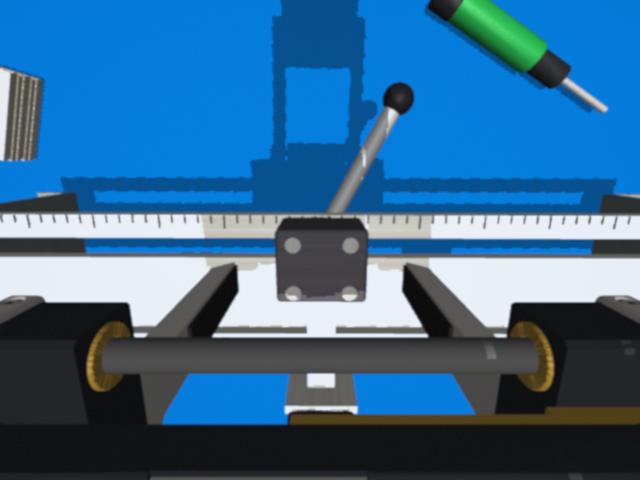

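The block sits midway between the open fingers, at about (322,258). I'll descend, narrow the gap to about 67 mm and read the numbers.

servo_tool:
  targets:
    - [0,0,2,0]
    - [0,0,4,0]
    - [0,0,5.9,0]
    - [0,0,5.9,0]

```text
time: 7.72
tool_pos: [0.5478, 0.0065, 0.2253]
ee_rot: [3.141, -0.004, 3.072]
wrist_force: [-0.9, -1.1, -0.8]
width: 0.0937
finger_force: 0.0
```

servo_tool:
  targets:
    - [0,0,0,0]
    - [0,0,0,0]
  claw: 74

```text
time: 7.98
tool_pos: [0.5496, 0.0061, 0.2287]
ee_rot: [3.142, 0.002, 3.072]
wrist_force: [-0.7, -0.1, 1.4]
width: 0.0774
finger_force: 0.0
```

Run:
```python
from h import *
o=get_obs(); y=np.arctan2(-ex[1],-ex[0]); w=o["width"]
print(o["tool_pos"],shelf(o["tool_pos"]),w,rel(W(0,.1243+w/2-.03),.226,y,o))
```

```text
[0.54960262 0.00611328 0.22865008] [-0.00031999 -0.02463288] 0.0774438231839363 [-0.0, 15.8, 0.3, 0.0]
```

servo_tool:
  targets:
    - [0,0.5,0.2,0]
    - [0,2.5,0.2,0]
    - [0,4.5,0.2,0]
    - [0,6.5,0.2,0]
    - [0,8.5,0.2,0]
    - [0,10.5,0.2,0]
    - [0,12.5,0.2,0]
    - [0,14,0.2,0]

```text
time: 8.98
tool_pos: [0.5599, 0.1436, 0.2262]
ee_rot: [-3.136, 0.003, 3.069]
wrist_force: [1.8, -8.6, 1.5]
width: 0.0667
finger_force: 4.0
```

servo_tool:
  targets:
    - [0,0,0,0]
    - [0,0,0,0]
    - [0,0,0,0]

```text
time: 9.35
tool_pos: [0.5586, 0.146, 0.2252]
ee_rot: [3.141, -0.001, 3.072]
wrist_force: [-0.1, 0.3, 0.2]
width: 0.0666
finger_force: 0.0
```

Run:
```python
from h import *
o=get_obs(); y=np.arctan2(-ex[1],-ex[0]); w=o["width"]
print(o["tool_pos"],shelf(o["tool_pos"]),w,o["finger_force"],o["wrist_force"],"block y",shelf(o["tool_pos"])[1]-w/2+.03,rel(W(0,.1243+w/2-.03),.226,y,o))
i=snapshot("top"); cv2.imwrite("pics/t3.png",cv2.resize(i[165:315,230:430],None,fx=4,fy=4,interpolation=cv2.INTER_CUBIC))
```

```text
[0.55858001 0.14601937 0.22522892] [-0.00119225  0.11555824] 0.06656505877990142 0.0004432866353454301 [-0.10558286  0.31802058  0.21420757] block y 0.11227570965678946 [-0.1, 1.2, -0.1, 0.0]
```

View pics/t3.png

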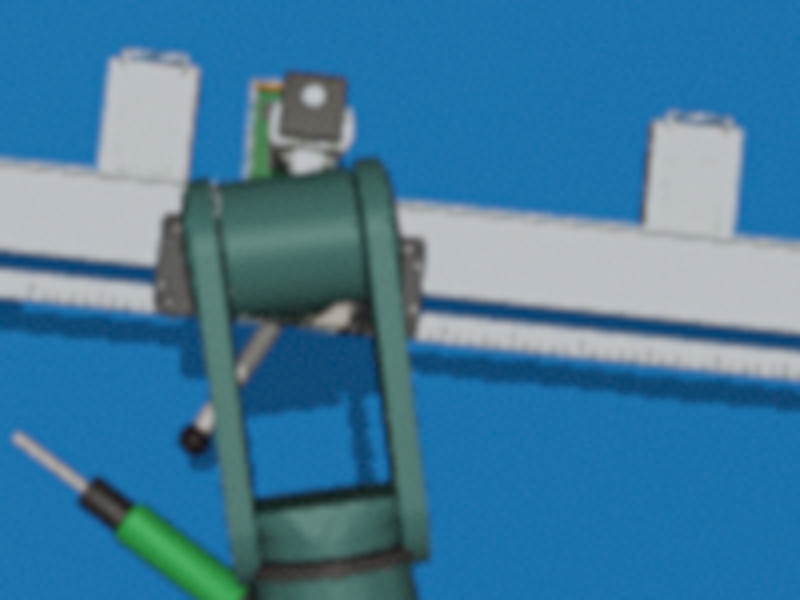

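Camera housing centre is at (313,106) in the crop, and the open module's left edge runs down from (252,80). I'll check the carriage position from it.

Run:
```python
from h import *
P=lambda u,v,z: shelf(ray("top",(u/4+230,v/4+165),z))
print(P(313,106,.271),P(252,81,.032),P(246,178,.032))
b=P(193,438,.164);print(b, "c est", b[1]-.13*np.sin(.5))
```

```text
[0.1249083  0.11071634] [0.17864385 0.16208293] [0.10021396 0.15895289]
[-0.11233345  0.17454007] c est 0.1122147463669672
```

servo_tool:
  targets:
    - [0,0.6,0,0]
    - [0,1.2,0,0]
    - [0,1.2,0,0]
    - [0,1.2,0,0]
    - [0,1.2,0,0]

```text
time: 10.02
tool_pos: [0.5593, 0.1561, 0.2251]
ee_rot: [-3.138, -0.001, 3.07]
wrist_force: [-0.4, -5.3, 0.6]
width: 0.0667
finger_force: 2.6
```

servo_tool:
  targets:
    - [0,0.3,0,0]
    - [0,0.3,0,0]
    - [0,0.3,0,0]
    - [0,0.3,0,0]
    - [0,0.3,0,0]

```text
time: 10.65
tool_pos: [0.5595, 0.1587, 0.225]
ee_rot: [-3.138, -0.001, 3.07]
wrist_force: [-1.1, -5.9, 0.3]
width: 0.0668
finger_force: 3.0
```

Run:
```python
from h import *
o=get_obs(); w=o["width"]
print(shelf(o["tool_pos"]),w,o["finger_force"],o["wrist_force"],"block y",shelf(o["tool_pos"])[1]-w/2+.03)
```

```text
[-0.00112212  0.12828193] 0.06683856212361933 2.97115758061409 [-1.05391161 -5.85828092  0.25971191] block y 0.12486264827028393
```

servo_tool:
  targets:
    - [0,-0.4,0,0]
    - [0,-0.4,0,0]
    - [0,-0.4,-2,0]
    - [0,-0.4,-4,0]
    - [0,-0.4,-6.5,0]
    - [0,-0.4,-6.5,0]
  claw: 50

```text
time: 11.4
tool_pos: [0.5605, 0.1574, 0.293]
ee_rot: [3.14, 0.005, 3.072]
wrist_force: [-0.2, 0.4, -0.3]
width: 0.0754
finger_force: 0.0
```

Run:
```python
from h import *
o=get_obs(); p,y=arc(.1247,.5); print(o["tool_pos"],rel(p,.29,y,o))
```

```text
[0.5604913  0.15739616 0.2930027 ] [9.0, 4.7, 0.3, 28.7]
```

servo_tool:
  targets:
    - [2,1,0,6]
    - [4,2,0.3,12]
    - [6,3,0.3,18]
    - [8,4,0.3,24]
    - [9,4.7,0.3,28.7]
    - [9,4.7,0.3,28.7]
    - [9,4.7,0.3,28.7]
  claw: 140

```text
time: 12.28
tool_pos: [0.4732, 0.2098, 0.2866]
ee_rot: [-3.141, -0.001, 2.572]
wrist_force: [-0.3, -0.5, -0.4]
width: 0.0423
finger_force: 0.0
```

Run:
```python
from h import *
o=get_obs(); p,y=arc(.1247,.5); print(o["tool_pos"],o["width"],rel(p,.166,y,o))
cv2.imwrite("pics/w5.png",snapshot("wrist"))
i=snapshot("top"); t=cv2.resize(i[165:315,230:430],None,fx=4,fy=4,interpolation=cv2.INTER_CUBIC)
w=cv2.imread("pics/w5.png"); w=cv2.resize(w,(400,300)); t[300:,400:]=w; cv2.imwrite("pics/t5.png",t)
```

```text
[0.47321665 0.20975506 0.28661444] 0.04232324651660893 [0.0, 0.1, 12.1, 0.0]
```

View pics/t5.png

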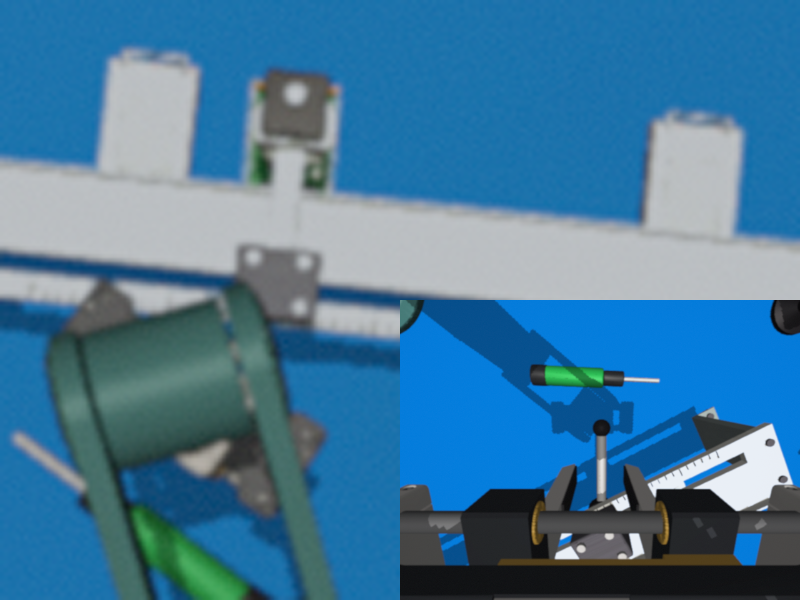

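The camera top, at about (296,104) in the crop, is centred over the module (248 to 340). The handle lies between the fingers. I'll descend and swing it tight.

servo_tool:
  targets:
    - [0,0.1,3,0]
    - [0,0.1,6,0]
    - [0,0.1,9,0]
    - [0,0.1,12,0]
    - [0,0.1,12.1,0]
    - [0,0.1,12.1,0]

```text
time: 13.12
tool_pos: [0.4744, 0.2108, 0.1674]
ee_rot: [3.14, 0.001, 2.571]
wrist_force: [-0.6, -0.0, -0.2]
width: 0.0426
finger_force: 0.0
```

Run:
```python
from h import *
P=lambda u,v,z: shelf(ray("top",(u/4+230,v/4+165),z))
print(P(297,104,.271),P(248,81,.032),P(340,86,.032),get_obs()["joint_positions"])
sweep(.1247,np.linspace(.5,-.53,16),-.014)
```

```text
[0.12518074 0.12197543] [0.17831897 0.16527468] [0.18176244 0.09142938] [ 3.08798408e-01  3.35174631e-02  1.53043145e+00  5.67552447e-05
  1.57621920e+00 -6.90974493e-01]
13.125 [0.47438927 0.21076185 0.16743783] [-0.579855   -0.03723288 -0.23776675]
0.5 [0.1, -1.4, 0.1, -0.0]
0.43 [-0.1, -2.1, 0.1, -4.0]
0.36 [-0.2, -2.8, 0.1, -7.9]
0.29 [-0.5, -3.5, 0.1, -11.8]
0.23 [-0.7, -4.2, 0.1, -15.8]
0.16 [-1.0, -4.8, 0.1, -19.7]
0.09 [-1.4, -5.5, 0.1, -23.6]
0.02 [-1.8, -6.0, 0.1, -27.6]
-0.05 [-2.2, -6.6, 0.1, -31.5]
-0.12 [-2.7, -7.2, 0.1, -35.5]
-0.19 [-3.2, -7.7, 0.1, -39.4]
-0.26 [-3.7, -8.1, 0.1, -43.3]
-0.32 [-4.3, -8.6, 0.1, -47.3]
-0.39 [-4.9, -8.9, 0.1, -51.2]
-0.46 [-5.5, -9.3, 0.1, -55.1]
-0.53 [-6.2, -9.6, 0.1, -59.1]
```

servo_tool:
  targets:
    - [0,-0.7,0.1,0]
    - [0.1,-1.4,0.1,0]
    - [-0.1,-2.1,0.1,-4]
    - [-0.2,-2.8,0.1,-7.9]
    - [-0.5,-3.5,0.1,-11.8]
    - [-0.7,-4.2,0.1,-15.8]
    - [-1,-4.8,0.1,-19.7]
    - [-1.4,-5.5,0.1,-23.6]

```text
time: 14.12
tool_pos: [0.456, 0.1574, 0.1666]
ee_rot: [3.139, 0.002, 2.985]
wrist_force: [0.6, 1.5, 0.8]
width: 0.0424
finger_force: 1.1
```

Run:
```python
from h import *
sweep(.1247,np.linspace(.09,-.54,9)[1:],-.014)
```

```text
14.125 [0.45604038 0.15737763 0.1665925 ] [0.57521484 1.51154241 0.7684692 ]
0.01 [-0.2, -0.8, 0.1, -4.3]
-0.07 [-0.4, -1.6, 0.1, -8.8]
-0.15 [-0.6, -2.3, 0.1, -13.3]
-0.23 [-1.0, -3.1, 0.1, -17.8]
-0.3 [-1.4, -3.8, 0.1, -22.3]
-0.38 [-1.8, -4.5, 0.1, -26.8]
-0.46 [-2.3, -5.2, 0.1, -31.4]
-0.54 [-2.8, -5.8, 0.1, -35.9]
```

servo_tool:
  targets:
    - [-0.2,-0.8,0,-4.3]
    - [-0.4,-1.6,0,-8.8]
    - [-0.6,-2.3,0,-13.3]
    - [-1,-3.1,0,-17.8]
    - [-1.4,-3.8,0,-22.3]
    - [-1.8,-4.5,0,-26.8]
    - [-2.3,-5.2,0,-31.4]
    - [-2.8,-5.8,0,-35.9]

```text
time: 15.12
tool_pos: [0.4743, 0.0961, 0.1665]
ee_rot: [3.14, 0.003, -2.671]
wrist_force: [0.2, 3.4, 0.8]
width: 0.0425
finger_force: 1.5
```

servo_tool:
  targets:
    - [0,-0.2,0,0]
    - [0,-0.2,0,0]
    - [0,-0.2,0,0]

```text
time: 15.5
tool_pos: [0.4749, 0.0937, 0.1657]
ee_rot: [3.141, 0.0, -2.674]
wrist_force: [-1.0, 1.9, 2.4]
width: 0.0423
finger_force: 1.2
```

Run:
```python
from h import *
o=get_obs(); print(o["tool_pos"],o["ee_rot"],o["wrist_force"],shelf(o["tool_pos"]),o["joint_positions"][5]); 
i=snapshot("top"); cv2.imwrite("pics/t6.png",i); t=cv2.resize(i[170:290,240:400],None,fx=5,fy=5,interpolation=cv2.INTER_CUBIC)
w=snapshot("wrist"); cv2.imwrite("pics/w6.png",w); t[300:,:400]=cv2.resize(w,(400,300)); cv2.imwrite("pics/t6c.png",t)
```

```text
[0.47489868 0.09370203 0.16570709] [ 3.14141502e+00  3.66032450e-04 -2.67420804e+00] [-1.01454664  1.93254468  2.36105749] [-0.08099193  0.05749207] -1.9607822091389302
```

View pics/t6c.png

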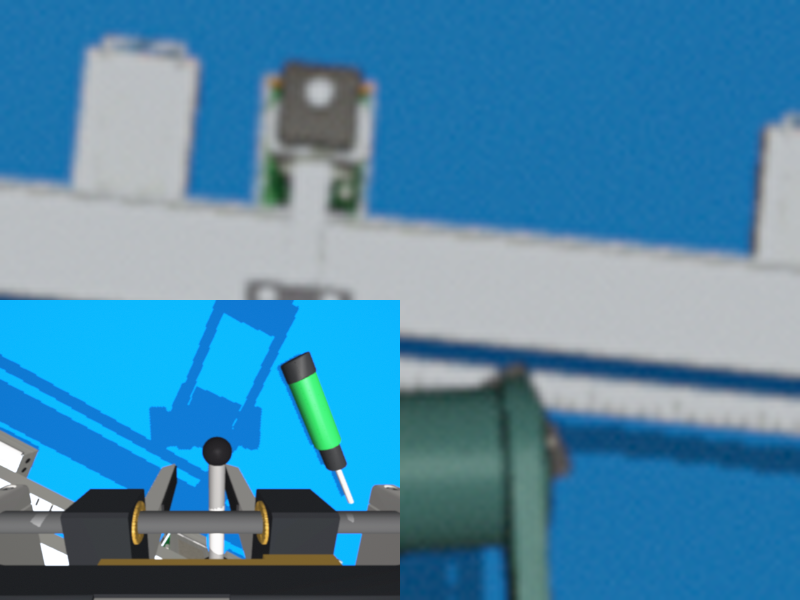

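The camera housing is centred at (319,106) between the module's edges, x 263 and 376. The ball is at about (347,242) in the wrist view. I'll compute the remaining error and the knob angle.

Run:
```python
from h import *
P=lambda u,v,z: shelf(ray("top",(u/5+240,v/5+170),z))
print("cam",P(319,106,.271))
print([P(*a,.032).round(4) for a in((263,75),(376,82),(257,200),(368,207))])
b=shelf(ray("wrist",(347,242),.164)); q=shelf(ray("wrist",(347,400),.164)); e=q-b; a=np.arctan2(e[1],e[0])
print(b,q,"knob",.6+a, "hub y",b[1]+.13*np.sin(a))
```

```text
cam [0.12449255 0.12317013]
[array([0.1793, 0.1634]), array([0.1822, 0.0908]), array([0.0986, 0.1591]), array([0.1012, 0.088 ])]
[-0.11069185  0.0576908 ] [-0.02887483  0.1088656 ] knob 1.1589434353311638 hub y 0.12662859155917472
```

Lens and module agree within about 2 mm, and the knob reads about 1.15. I'll withdraw.

servo_tool:
  targets:
    - [0,0.6,0,0]
    - [0,1.2,0,0]
    - [0,1.2,-3,0]
    - [0,1.2,-6,0]
    - [0,1.2,-9,0]
    - [0,1.2,-12,0]
    - [3,1.2,-12,0]
    - [6,1.2,-12,0]

```text
time: 16.6
tool_pos: [0.4157, 0.0769, 0.2856]
ee_rot: [-3.141, 0.0, -2.674]
wrist_force: [0.6, 0.2, 0.0]
width: 0.0423
finger_force: 0.0
```

servo_tool:
  targets:
    - [3,0,0,0]
    - [5,0,0,0]
    - [5,0,0,0]
    - [5,0,0,0]

```text
time: 17.1
tool_pos: [0.3719, 0.0548, 0.2853]
ee_rot: [-3.141, 0.0, -2.674]
wrist_force: [-0.2, 0.1, 0.1]
width: 0.0424
finger_force: 0.0
```

Run:
```python
from h import *
o=get_obs(); print(o["time"],o["tool_pos"],o["wrist_force"])
i=snapshot("top"); t=cv2.resize(i[170:290,240:400],None,fx=5,fy=5,interpolation=cv2.INTER_CUBIC)
w=snapshot("wrist"); cv2.imwrite("pics/w7.png",w); t[300:,:400]=cv2.resize(w,(400,300)); cv2.imwrite("pics/t7c.png",t)
```

```text
17.1 [0.37193667 0.0547641  0.28529521] [-0.20117529  0.13825484  0.07086991]
```

View pics/t7c.png

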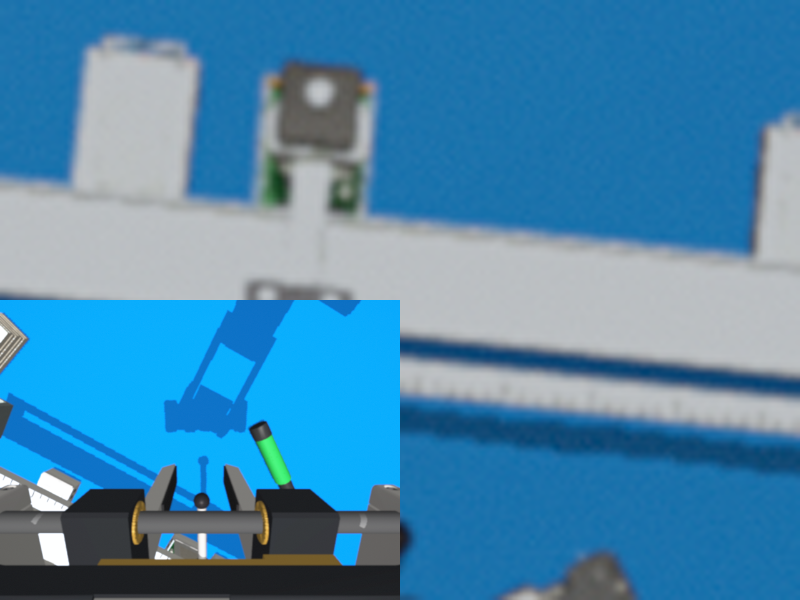

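The camera has not moved, at (319,106) over the module. The handle is where I left it, the arm touches nothing, and the reading fits tight. I'll hand the job in.

```bash
python3 -c "
from bench import *
print(close_job())"
```

```text
the job is handed in; nothing more can be done
None
```

I handed the job in at about 17 s: the lens is within about 3 mm of the open module's middle, the knob is clamped again at about 1.15 rad, and the arm is clear. The judge's verdict was not shown.

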